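# Press a pad in the binding press

### The arm

A 6-joint arm with a two-finger parallel gripper is mounted at the origin on a cart in front of the work surface, level with it; the furniture and walls round the work are solid. World frame = base frame: x ahead of the robot, y to its left, z up, the work surface at z = 0. Lengths are in mm, angles in degrees, forces in N, time in s.
With the tool pointing down it reaches from about 300 to 850 mm from the base axis. Payload 4.2 kg.
Tool frame: the origin (TCP) lies between the finger pads; the fingertips stand 11 mm ahead of it and the grasp point (between the pads) lies 8 mm behind it (env.tips_ahead is the distance from the TCP to the fingertips, in mm); z points along the fingers, y is the line along which they close (so a half turn about z gives the same grasp; the last joint's range is limited). The gripper opens to 91 mm and grips with 3 to 60 N. Pads are 32 mm wide; open, the fingers measure 118 mm over their backs; the gripper's body (76 mm by 178 mm) begins 60 mm behind the grasp point.
Start: joints at [-64.916, 18.312, 89.639, -0, 72.044, -1.146], TCP at [254.141, -515.805, 224.976] pointing down, gripper open.
Joint ranges: [-177.97, 177.97], [-48.28, 115.42], [12.27, 149.76], [-77.06, 257.06], [2.81, 150.46], [-146.56, 146.56]. Speed limits (degrees/s): [147.25, 147.25, 180, 180, 180, 180].

### API

Orientations are given as [roll, pitch, yaw] about the fixed x, y, z axes, in that order (R = Rz(yaw) Ry(pitch) Rx(roll)).
In Python, from workcell import env, cams gives the robot as it stands.
- The arm moves only by the tool step_arm, never from a script. Its arguments are lists of equal length, an entry for each row: "linear": the shift along the tool's x, y, z in units of 30 cm (1.0 is 30 cm), a list of three; "turn": the turn about the tool's z in units of 360 degrees (1.0 is 360 degrees). In form: {"linear": [[tx, ty, tz], ...], "turn": [turn, ...]}. A call has 1 to 20 rows; each row is the pose to reach, as a shift and turn from the pose commanded when the call began, along the tool's axes at that moment, turning the shorter way round; what a row does not reach only later rows make up. A row lasts 1/8 s, in which the tool goes at most 62.5 mm and 10.7 degrees, less where a joint would pass 70% of its speed; a pose out of reach is approached as far as the arm can. A call with a number of a shift or a turn outside -1 to 1 is refused whole. A call with a gripper value outside its range is refused whole. "fingers" is the closure, from -1 (fully open) to 1 (shut), so that 0 is half open, set as the call begins (left out, the last holds). The fingers move at their own pace and stop on an object; "force" is the grip in N (left out, the last holds). Time passes only in rows, so rows that repeat a pose let the fingers close. It gives the time, the measured TCP pose, the force, the opening and the grip force at its end, in the units of the state.
- env.state(): the state, without advancing time (a new reading comes with each control period).
- cams.grab_frame(name): name is "scene" or "top"; returns a dict with "color" (400x640x3 uint8, blue, green, red), "fx", "fy", "cx", "cy" (pixels), "dist" ([k1, k2, p1, p2, k3] as OpenCV has them; the pictures are not rectified), "extrinsics" (4x4, takes a point from camera to world coordinates). Camera axes: x right, y down, z forward; pixel columns grow to the right and rows downward; lengths in mm; the calibration is good to about 2 mm. A picture is of the moment at which its call begins. There is no depth.
- env.job_done(): hands the job in; it is judged then, once.
The state is a dict: "time_s": time; "qpos": joint angles; "qvel": joint speeds; "effort": joint torques, N m; "ee_pos": TCP position; "ee_rot": TCP orientation; "force": force on the tool from outside, world axes, zero at the start; "torque": the same for the moment, N m; "gripper_width": finger opening in mm; "gripper_force": force on a finger pad.
Only numpy, scipy, OpenCV 4.12 (cv2) and the standard library are available. Lean on these libraries where they do the work, as an engineer would, in place of code of your own. Each camera call takes 0.05 s, during which the arm holds its last target. There are 200 camera calls.

### The job

The glued pad is lying in the little binding press: slide the guard fully off the lever and across the pad to its stop, then swing the lever out from rest exactly three clicks, never letting it reach a fourth. It springs back if let go, so finish still holding the lever still at the third click with the gripper, the guard staying over the pad, and leave the other things on the desk where they are.

Things in the scene. Friction and masses are not known exactly. Their poses are not given: they have to be found in the camera images.
- press: Small desk binding press, fixed: grey base 170 (x) x 280 (y) mm, its top at z 18 mm; grey gear housing along the far side, x 36 to 84, up to z 94 mm. Origin: centre of the underside; x points away from the robot, y left, yaw up to 0.35 rad. In front of the housing: right half (y -125 to -15) a paper pad under a steel platen; left half (y 20 to 130) the column with the lever.
- guard (a joint): Sliding guard, m along the press's -y. 0: left end of its track, over the lever; 0.145: right stop, over the pad. Stays where left; 2 N friction plus 8 N per m/s.
- guard_plate (a point): Centre of the upper face of the guard's aluminium top plate, 104 mm above the table, 148 (x) x 110 (y) x 4 mm. A clear window hangs from its front edge; both ends are open. At the left it hides the lever from above, at the right it leaves it free.
- guard_fin (a point): Centre of the top of the guard's handle, 135 mm above the table: a black upright fin on the top plate, 50 mm long along the press's x, 14 mm thick along its y, 31 mm high, on a 66 x 26 x 3 mm flange. Pinch or push it from above.
- lever (a joint): Ratchet lever, rad from its rest stop. Grows clockwise seen from above: the knob goes from the front round to the left, away from the pad; hard stop at 1.45. A click every 15 degrees (21 mm at the knob): 0.262, 0.524, 0.785 (third). A return spring throws it back to rest if let go. Each click lowers the platen 3 mm.
- lever_knob (a point): Centre of the top of the lever's knob, moving with it: black upright round knob, 22 mm diameter, 35 mm tall, top 95 mm above the table, at the free end of a flat steel arm 14 mm wide, upper face 60 mm above the table; 80 mm from the pivot.
- lever_pivot (a point): Vertical axis of the lever, 60 mm above the table, on a dark column 44 mm wide at its foot; the steel hub is 41 mm wide, its cap reaches 69 mm above the table. At rest the arm points to the front of the press, up to 0.3 rad to either side. Push at the knob: spring 4.7 N at rest, 6.1 N at the third click, +-3.5 N ripple once a click, peak 4 degrees past each click or rest, lowest 4 degrees before the next.
- stapler: Bystander, loose: desk stapler, 34x144x44 mm. Origin: centre of its underside.
- date_stamp: Bystander, loose: black wedge-shaped stamp, 52x88x46 mm. Origin: centre of its underside.
- seal_stamp: Bystander, loose: round black stamp with a ring handle, 46x46x79 mm. Origin: centre of its underside.
- fold_clip: Bystander, loose: black spring clip standing with its wire arms up, 52x34x54 mm. Origin: centre of its underside.

How it is judged:
By the outcome, as a careful person would: the job done as asked, in the order asked, and still so for the second after the job is handed in, while the arm keeps its last pose, push and grip.
It also fails if it takes over 51 s, if anything falls off the work surface, if the arm or the gripper's body presses on something with over 40 N, if the wrist force passes 120 N, or if a joint passes its speed limit or range.

## Working session

There is one attempt and no reset: what is moved stays moved. The work goes in short steps, Python scripts to look and compute and a tool call to move; the robot and the scene stay as the last step left them, time stands still between calls to the robot, and variables do not carry over. Pictures are saved under pics/ and viewed, at most 10 in all, crops included, and the job is handed in when it is done.

Besides the shell and the picture viewer there is one more tool, called after "Emit:" as name([rows], argument=value, ...), one row to a line, values as JSON. step_arm: Moves the arm, as the interface text tells. Its arguments: {"type":"object","properties":{"linear":{"type":"array"},"turn":{"type":"array"},"fingers":{"type":"number"},"force":{"type":"number"}},"required":["linear","turn"]}

```bash
mkdir -p pics; ls
cat > h.py <<'E'
import numpy as np, cv2
from workcell import env, cams
def grab(n):
    f=cams.grab_frame(n); K=np.array([[f['fx'],0,f['cx']],[0,f['fy'],f['cy']],[0,0,1.]])
    return f['color'],K,np.array(f['dist'],float),np.array(f['extrinsics'],float)
def plane(px,z,K,d,E):
    p=cv2.undistortPoints(np.array(px,float).reshape(-1,1,2),K,d).reshape(-1,2)
    r=np.c_[p,np.ones(len(p))]@E[:3,:3].T; o=E[:3,3]
    return o+r*((z-o[2])/r[:,2])[:,None]
E
python3 - <<'E'
from h import *
for n in('scene','top'):
    c,K,d,E=grab(n); cv2.imwrite(f'pics/{n}0.png',c); print(n,K[0,0],E[:3,3],E[:3,2])
s=env.state(); print({k:np.round(v,2) for k,v in s.items()})
E
```

```text
pics
scene 369.2056362374472 [ 94.1564308  915.87720864 593.08099677] [ 0.40089288 -0.78631125 -0.47010586]
top 367.8776814193385 [ 384.4859353    90.78354475 1285.16364777] [ 0.12550436  0.02215799 -0.99184559]
{'time_s': np.float64(0.1), 'qpos': array([-64.92,  18.35,  89.7 ,   0.  ,  72.04,  -1.14]), 'qvel': array([-0.04, -0.09, -0.13, -0.07, -0.09,  0.02]), 'effort': array([ 0.000e+00, -4.133e+01, -2.325e+01,  7.000e-02,  4.000e-02,
       -0.000e+00]), 'ee_pos': array([ 253.96, -515.39,  224.2 ]), 'ee_rot': array([-179.91,   -0.  ,   26.23]), 'force': array([ 0.04, -0.11,  0.54]), 'torque': array([ 0.03, -0.04, -0.01]), 'gripper_force': np.float64(0.0), 'gripper_width': np.float64(90.92)}
```

View pics/scene0.png

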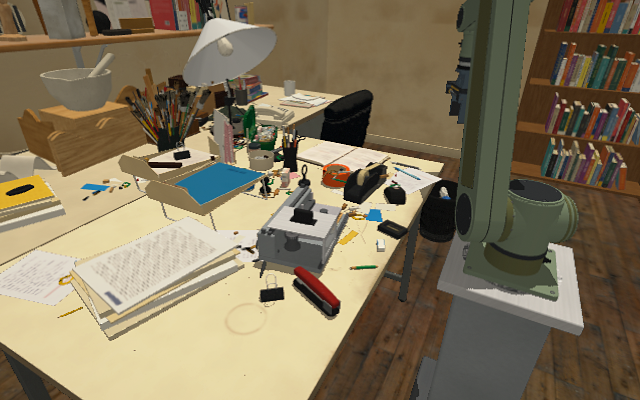

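View pics/top0.png

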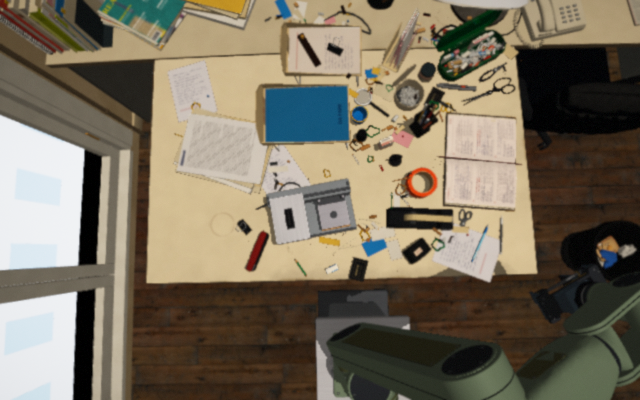

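The scene view shows the press at about (300,230), with the black fin at (302,215), the clip at (272,293) and the red stapler at (317,290). In the top view the press is at about (312,212) and the fin at about (290,217). I'll zoom in on both.

Run:
```python
import cv2
a=cv2.imread('pics/top0.png')[165:285,215:375]; b=cv2.imread('pics/scene0.png')[160:320,235:435]
cv2.imwrite('pics/t1.png',cv2.resize(a,None,fx=5,fy=5,interpolation=cv2.INTER_CUBIC))
cv2.imwrite('pics/s1.png',cv2.resize(b,None,fx=3.75,fy=3.75,interpolation=cv2.INTER_CUBIC))
```

```text
(no output)
```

View pics/t1.png

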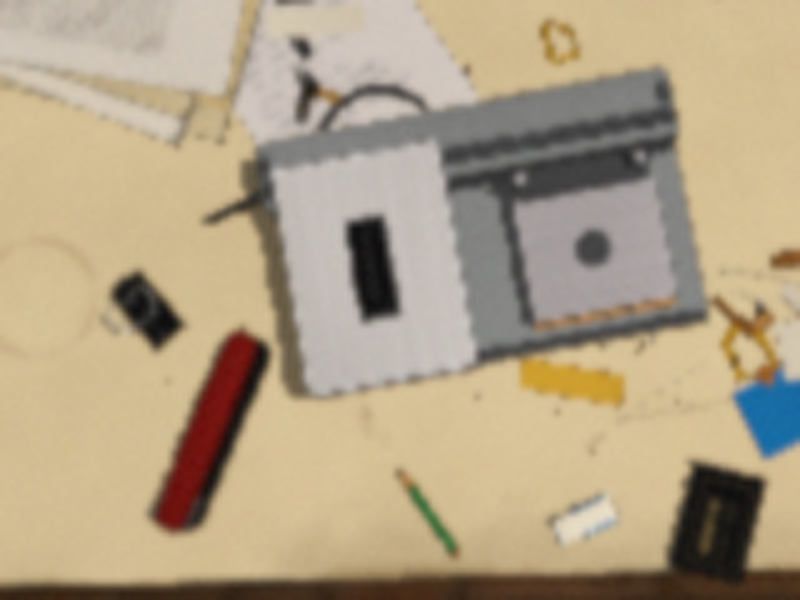

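View pics/s1.png

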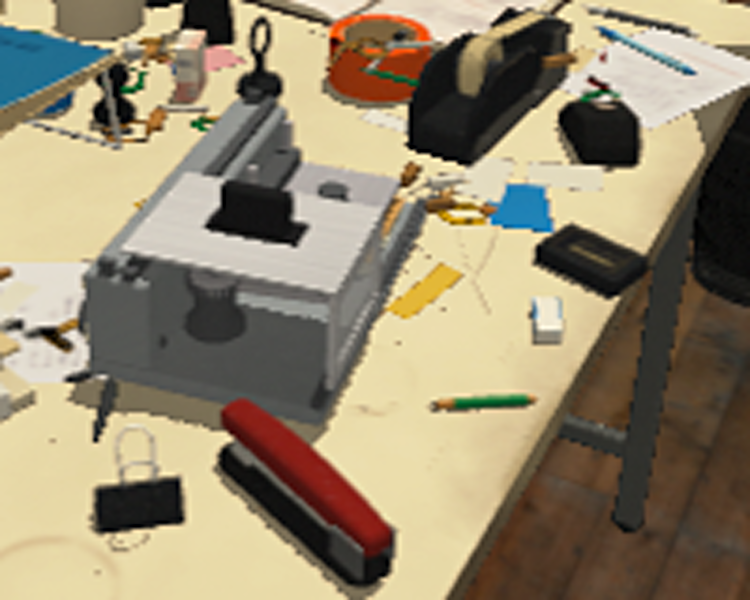

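The top crop shows the plate corners at (272,168), (440,143), (478,370) and (310,395), and the fin flange corners at (347,220), (383,215), (398,315) and (362,320). The clip and stapler lie left of the press. In the scene crop, the fin top runs from about (222,182) to (292,195).

```bash
cat >> h.py <<'E'
def full(p,o,s): return (np.array(p,float)+.5)/s-.5+np.array(o)
E
python3 - <<'E'
from h import *
c,K,d,E=grab('top')
P=plane(full([(272,168),(440,143),(478,370),(310,395)],(215,165),5),104,K,d,E)
F=plane(full([(347,220),(383,215),(398,315),(362,320)],(215,165),5),107,K,d,E)
for Q in(P,F):
    print(Q.round(1)[:,:2].tolist(),'c',Q.mean(0).round(1)); 
    for i in range(4):
        e=Q[(i+1)%4]-Q[i]; print(round(np.linalg.norm(e)),round(np.degrees(np.arctan2(e[1],e[0])),1))
B=plane(full([(270,150),(660,68),(672,120),(706,318)],(215,165),5),[94,94,94,18],K,d,E) if 0 else None
print('housing top',plane(full([(262,148),(662,68)],(215,165),5),94,K,d,E).round(1), 'base corner',plane(full([(706,318)],(215,165),5),18,K,d,E).round(1))
print('staple',plane(full([(160,520),(200,525),(265,350),(240,330)],(215,165),5),44,K,d,E).round(0)[:,:2].tolist(),'clip',plane(full([(140,270),(185,325),(110,295),(155,350)],(215,165),5),30,K,d,E).round(0)[:,:2].tolist())
c,K,d,E=grab('scene')
print('scene fin top', plane(full([(222,182),(292,195)],(235,160),3.75),135,K,d,E).round(1))
E
```

```text
[[552.7, 294.4], [565.8, 184.4], [418.2, 162.8], [405.0, 271.0]] c [485.4 228.2 104. ]
111 -83.2
149 -171.7
109 96.9
149 9.0
[[516.9, 245.4], [519.5, 222.0], [454.6, 213.3], [452.0, 236.5]] c [485.7 229.3 107. ]
24 -83.7
65 -172.4
23 96.4
65 7.8
housing top [[567.6 302.6  94. ]
 [612.9  38.2  94. ]] base corner [[452.   10.5  18. ]]
staple [[325.0, 382.0], [321.0, 355.0], [437.0, 310.0], [451.0, 327.0]] clip [[495.0, 399.0], [456.0, 368.0], [478.0, 420.0], [440.0, 389.0]]
scene fin top [[508.8 234.  135. ]
 [460.4 226.  135. ]]
```

Emit:
step_arm([
  [0.05, -0.05, 0],
  [0.14, -0.145, 0],
  [0.24, -0.25, 0],
  [0.34, -0.36, 0],
  [0.44, -0.465, 0],
  [0.54, -0.57, 0],
  [0.64, -0.675, 0],
  [0.74, -0.78, 0],
  [0.84, -0.885, 0],
  [0.894, -0.943, 0],
], turn=[0, 0, 0, 0, 0, 0, 0, 0, 0, 0], fingers=0)

```text
time_s: 1.45
ee_pos: [369.1, -140.6, 225.0]
ee_rot: [-180.0, -0.0, 26.4]
force: [0.0, -0.3, -0.2]
gripper_width: 45.7
gripper_force: 0.0
```

Emit:
step_arm([
  [0.06, -0.063, 0],
  [0.16, -0.17, 0],
  [0.26, -0.275, 0],
  [0.36, -0.38, 0],
  [0.46, -0.485, 0],
  [0.56, -0.59, 0],
  [0.66, -0.695, 0],
  [0.76, -0.8, 0],
  [0.85, -0.895, 0],
  [0.894, -0.943, 0],
  [0.894, -0.943, 0],
  [0.894, -0.943, 0],
], turn=[0.005, 0.01, 0.015, 0.02, 0.025, 0.03, 0.035, 0.04, 0.045, 0.049, 0.049, 0.049])

```text
time_s: 2.95
ee_pos: [484.2, 228.3, 224.9]
ee_rot: [180.0, 0.0, 8.6]
force: [0.6, 0.4, -0.7]
gripper_width: 45.4
gripper_force: 0.0
```

Emit:
step_arm([
  [0, 0, 0.05],
  [0, 0, 0.13],
  [0, 0, 0.21],
  [0, 0, 0.28],
  [0, 0, 0.32],
  [0, 0, 0.343],
  [0, 0, 0.343],
], turn=[0, 0, 0, 0, 0, 0, 0])

```text
time_s: 3.82
ee_pos: [485.2, 228.6, 121.9]
ee_rot: [180.0, 0.0, 8.6]
force: [-0.3, 0.5, 1.2]
gripper_width: 45.4
gripper_force: 0.0
```

Emit:
step_arm([
  [0, 0, 0],
  [0, 0, 0],
  [0, 0, 0],
  [0, 0, 0],
], turn=[0, 0, 0, 0], fingers=1, force=15)

```text
time_s: 4.32
ee_pos: [485.4, 229.0, 122.3]
ee_rot: [-180.0, -0.0, 8.6]
force: [1.1, 1.0, 1.3]
gripper_width: 14.0
gripper_force: 15.0
```

Emit:
step_arm([
  [0, 0.02, 0],
  [0, 0.06, 0],
  [0, 0.11, 0],
  [0, 0.16, 0],
  [0, 0.21, 0],
  [0, 0.26, 0],
  [0, 0.31, 0],
  [0, 0.36, 0],
  [0, 0.4, 0],
  [0, 0.43, 0],
  [0, 0.45, 0],
  [0, 0.46, 0],
  [0, 0.47, 0],
  [0, 0.475, 0],
  [0, 0.475, 0],
], turn=[0, 0, 0, 0, 0, 0, 0, 0, 0, 0, 0, 0, 0, 0, 0])

```text
time_s: 6.2
ee_pos: [508.0, 88.0, 122.3]
ee_rot: [-179.9, -0.2, 8.5]
force: [4.7, 5.5, 0.9]
gripper_width: 13.9
gripper_force: 15.0
```

Emit:
step_arm([
  [0, 0.004, 0],
  [0, 0.008, 0],
  [0, 0.012, 0],
  [0, 0.016, 0],
  [0, 0.02, 0],
  [0, 0.02, 0],
  [0, 0.02, 0],
], turn=[0, 0, 0, 0, 0, 0, 0])

```text
time_s: 7.08
ee_pos: [507.9, 87.8, 122.2]
ee_rot: [-179.3, -0.2, 8.3]
force: [2.4, 24.9, -0.3]
gripper_width: 14.2
gripper_force: 15.0
```

Emit:
step_arm([
  [0, -0.008, 0],
  [0, -0.014, 0],
  [0, -0.014, 0],
], turn=[0, 0, 0])

```text
time_s: 7.45
ee_pos: [507.9, 88.0, 122.2]
ee_rot: [-179.8, -0.2, 8.5]
force: [3.1, 10.8, 0.3]
gripper_width: 14.3
gripper_force: 14.9
```

Emit:
step_arm([
  [0, 0, 0],
  [0, 0, 0],
  [0, 0, 0],
  [0, 0, 0],
], turn=[0, 0, 0, 0], fingers=0)

```text
time_s: 7.95
ee_pos: [506.4, 85.7, 121.8]
ee_rot: [180.0, 0.1, 8.6]
force: [-0.5, 0.7, -0.1]
gripper_width: 45.3
gripper_force: 0.0
```

Emit:
step_arm([
  [0, 0, -0.05],
  [0, 0, -0.12],
  [0, 0, -0.22],
  [0, 0, -0.34],
  [-0.15, 0.1, -0.4],
  [-0.3, 0.25, -0.4],
  [-0.4, 0.4, -0.4],
  [-0.45, 0.55, -0.4],
  [-0.45, 0.6, -0.4],
  [-0.45, 0.6, -0.4],
], turn=[0, 0, 0, 0, 0, 0, 0, 0, 0, 0])

```text
time_s: 9.2
ee_pos: [400.7, -112.4, 242.7]
ee_rot: [180.0, -0.1, 8.5]
force: [-0.1, -0.6, -0.1]
gripper_width: 45.3
gripper_force: 0.0
```

Run:
```python
from h import *
c,K,d,E=grab('top'); cv2.imwrite('pics/top2.png',c)
a=c[165:285,215:375]
c2,_,_,_=grab('scene'); cv2.imwrite('pics/scene2.png',c2); b=c2[180:300,235:395]
cv2.imwrite('pics/t2.png',cv2.resize(a,None,fx=5,fy=5,interpolation=cv2.INTER_CUBIC))
cv2.imwrite('pics/s2.png',cv2.resize(b,None,fx=5,fy=5,interpolation=cv2.INTER_CUBIC))
```

```text
(no output)
```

View pics/t2.png

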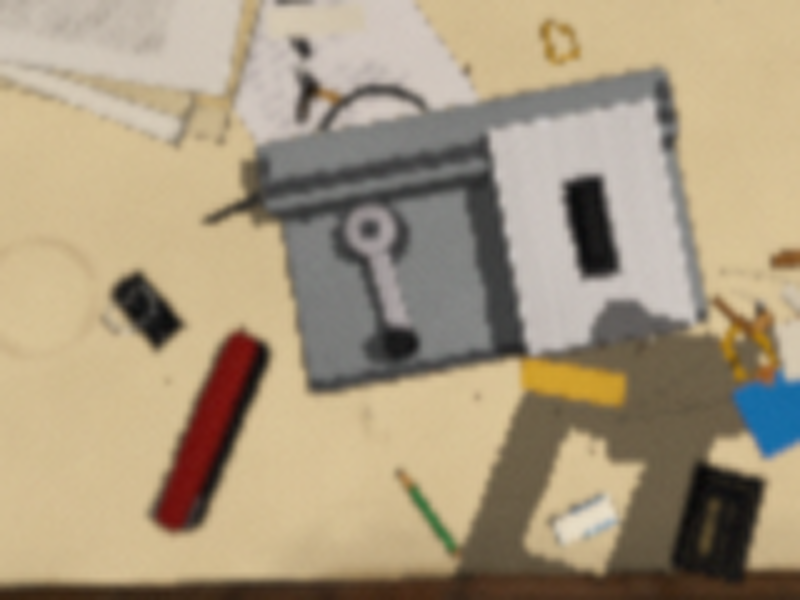

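View pics/s2.png

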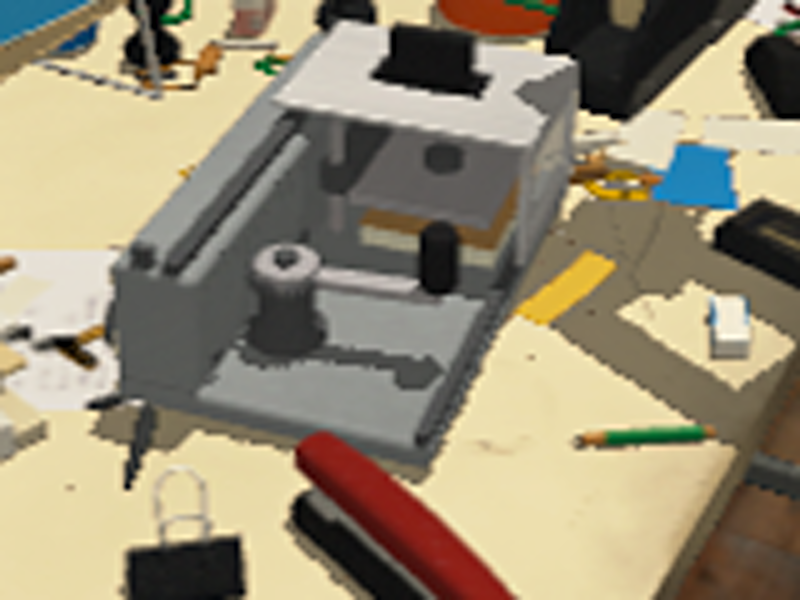

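The guard now covers the pad. In the top crop the lever is exposed, with the hub at about (370,229) and the knob at about (400,343), including some shadow. In the scene crop the knob top is at about (440,232) and the hub cap at about (287,258).

Run:
```python
from h import *
c,K,d,E=grab('top'); c2,K2,d2,E2=grab('scene')
hsv=c.max(2).astype(int)
print(hsv[228:240,286:302]); 
s=c2.max(2).astype(int); print(s[222:242,316:330])
hub=plane(full([(370,229)],(215,165),5),69,K,d,E)[0]; hs=plane(full([(287,258)],(235,180),5),69,K2,d2,E2)[0]
kt=plane(full([(401,342)],(215,165),5),95,K,d,E)[0]; ks=plane(full([(440,229)],(235,180),5),95,K2,d2,E2)[0]
P=plane(full([(487,130),(660,98),(705,318),(525,355)],(215,165),5),104,K,d,E)
print('hub',hub.round(1),hs.round(1),'knob',kt.round(1),ks.round(1),[round(np.linalg.norm((a-b)[:2]),1) for a in(kt,ks) for b in(hub,hs)])
print('plate',P.mean(0).round(1),P.round(0)[:,:2].tolist())
```

```text
[[126 125 125 116  81  88 139 160 168 164 143 127 129 129 130 130]
 [123 125 126 118  82  71 102 135 148 149 143 128 128 129 129 130]
 [123 126 128 117  80  60  66  84  89  99 106 105 120 127 129 130]
 [123 123 120 106  74  54  40  38  41  46  51  66 104 125 129 131]
 [121 119 105  81  63  49  29  27  29  29  30  38  77 116 128 128]
 [121 106  82  64  57  49  30  27  27  29  26  24  61 114 126 128]
 [117  96  72  62  57  49  32  27  29  31  28  29  65 114 128 129]
 [120 108  78  63  60  54  40  29  27  30  34  49  86 117 125 126]
 [122 114  92  71  64  62  49  39  39  46  55  78  99 109 113 115]
 [121 121 107  91  83  80  71  62  63  72  82  91  84  78  84  88]
 [119 114 106 100  97  95  81  73  75  76  75  76  73  73  75  78]
 [104  92  80  77  77  76  70  68  72  78  83  88  99 106 117 131]]
[[104 106 103 103 103 104 105 108 106 101  97  93  92  93]
 [110 105 101 102 104 108 109 106 106 104 103 104 106 105]
 [108 108 110 115 105  70  55  51  65  93 107 103 102 102]
 [107 109 113  99  51  33  32  31  33  53  93 112 107 105]
 [117 113  96  41  33  32  33  33  32  30  77 117 112 110]

[... 436 characters left out ...]
19  18  20  19  16  43  75  83  81]
 [118  94  57  13  19  20  19  20  19  18  42  75  84  83]
 [190 195 162   9  18  21  19  20  17  17  41  75  84  83]
 [195 172  92  40  14  17  20  17  15  29  63  84  84  83]
 [141 110 103  89  41  12  13  10  25  58  79  80  81  81]
 [105 103 107 109 109 102  80 116 163 160 160 136  74  76]
 [133 120 111 115 113 105 107 131 162 159 160 158 156 157]
 [157 158 157 157 158 151 143 158 158 157 156 158 159 160]]
hub [514.7 235.   69. ] [511.7 239.6  69. ] knob [437.8 212.9  95. ] [438.  213.2  95. ] [np.float64(80.0), np.float64(78.6), np.float64(79.7), np.float64(78.3)]
plate [509.8  85.8 104. ] [[573.0, 154.0], [591.0, 41.0], [447.0, 17.0], [427.0, 133.0]]
```

Emit:
step_arm([
  [0.02, -0.05, 0],
  [0.05, -0.15, 0],
  [0.08, -0.27, 0],
  [0.11, -0.39, 0],
  [0.14, -0.51, 0],
  [0.17, -0.63, 0],
  [0.2, -0.74, 0],
  [0.225, -0.83, 0],
  [0.24, -0.9, 0],
], turn=[0, 0, 0, 0, 0, 0, 0, 0, 0])

```text
time_s: 10.52
ee_pos: [430.6, 168.0, 241.9]
ee_rot: [-180.0, 0.0, 8.8]
force: [0.2, -0.4, -0.4]
gripper_width: 45.5
gripper_force: 0.0
```

Emit:
step_arm([
  [0.015, -0.05, 0],
  [0.03, -0.11, 0],
  [0.044, -0.154, 0.03],
  [0.044, -0.154, 0.1],
  [0.044, -0.154, 0.2],
  [0.044, -0.154, 0.28],
  [0.044, -0.154, 0.34],
  [0.044, -0.154, 0.38],
  [0.044, -0.154, 0.4],
  [0.044, -0.154, 0.4],
], turn=[0, 0, 0, 0, 0, 0, 0, 0, 0, 0])

```text
time_s: 11.78
ee_pos: [437.3, 213.4, 121.9]
ee_rot: [180.0, 0.0, 8.6]
force: [0.8, -0.3, -0.1]
gripper_width: 45.9
gripper_force: 0.0
```

Emit:
step_arm([
  [0, 0, 0.03],
  [0, 0, 0.07],
  [0, 0, 0.11],
  [0, 0, 0.135],
  [0, 0, 0.15],
  [0, 0, 0.15],
], turn=[0, 0, 0, 0, 0, 0])

```text
time_s: 12.52
ee_pos: [437.1, 213.3, 76.7]
ee_rot: [180.0, 0.0, 8.6]
force: [0.1, 0.3, -0.1]
gripper_width: 45.4
gripper_force: 0.0
```

Emit:
step_arm([
  [0, 0, 0],
  [0, 0, 0],
  [0, 0, 0],
  [0, 0, 0],
  [0, 0, 0],
], turn=[0, 0, 0, 0, 0], fingers=1, force=25)

```text
time_s: 13.15
ee_pos: [437.3, 214.4, 77.3]
ee_rot: [-179.9, -0.0, 8.5]
force: [-1.5, 4.3, 1.1]
gripper_width: 21.3
gripper_force: 25.0
```

Run:
```python
import numpy as np
f=np.radians(np.arange(0,50,3)); t=np.radians(196.6)-f
d=80*np.c_[np.cos(t),np.sin(t)]; d-=d[0]; y=np.radians(8.55); c,s=np.cos(y),np.sin(y)
for a,q in zip(np.degrees(f),np.c_[d@[c,s],d@[s,-c]]/300): print(round(a),q.round(3),round(a/360*.5,3))
```

```text
0 [0. 0.] 0.0
3 [-0.002 -0.014] 0.004
6 [-0.002 -0.028] 0.008
9 [-0.003 -0.042] 0.012
12 [-0.002 -0.056] 0.017
15 [-0.001 -0.07 ] 0.021
18 [ 0.001 -0.083] 0.025
21 [ 0.004 -0.097] 0.029
24 [ 0.008 -0.111] 0.033
27 [ 0.012 -0.124] 0.038
30 [ 0.017 -0.137] 0.042
33 [ 0.022 -0.15 ] 0.046
36 [ 0.028 -0.162] 0.05
39 [ 0.035 -0.174] 0.054
42 [ 0.043 -0.186] 0.058
45 [ 0.051 -0.198] 0.062
48 [ 0.06  -0.209] 0.067
```

Emit:
step_arm([
  [-0.002, -0.014, 0],
  [-0.002, -0.028, 0],
  [-0.003, -0.042, 0],
  [-0.002, -0.056, 0],
  [-0.001, -0.07, 0],
  [0.001, -0.083, 0],
  [0.001, -0.083, 0],
  [0.001, -0.083, 0],
], turn=[0.004, 0.008, 0.012, 0.017, 0.021, 0.025, 0.025, 0.025])

```text
time_s: 14.15
ee_pos: [433.3, 235.6, 77.1]
ee_rot: [179.7, 0.1, -0.4]
force: [-0.4, -8.0, 5.3]
gripper_width: 21.3
gripper_force: 25.0
```

Emit:
step_arm([
  [0.001, -0.0187, 0],
  [0.003, -0.037, 0],
  [0.007, -0.055, 0],
  [0.0115, -0.0735, 0],
  [0.0175, -0.091, 0],
  [0.0175, -0.091, 0],
  [0.0175, -0.091, 0],
], turn=[0.0055, 0.011, 0.0165, 0.022, 0.0275, 0.0275, 0.0275])

```text
time_s: 15.02
ee_pos: [435.7, 261.4, 77.0]
ee_rot: [179.5, 0.4, -10.3]
force: [-6.0, -10.2, 10.9]
gripper_width: 21.1
gripper_force: 25.0
```

Run:
```python
from h import *
s=env.state(); print(s['ee_pos'],s['ee_rot'],s['force'])
p=s['ee_pos'][:2]; a=np.array([437.3,214.4])
print('angle from chord',np.degrees(2*np.arcsin(np.linalg.norm(p-a)/160)))
m=(p+a)/2; e=(p-a); L=np.linalg.norm(e); n=np.array([e[1],-e[0]])/L; print('pivot', m+n*np.sqrt(6400-L*L/4))
```

```text
[435.69067978 261.39582093  77.01853283] [179.45482625   0.35569387 -10.32740513] [ -5.9648987  -10.23473314  10.8565509 ]
angle from chord 34.18270268359793
pivot [512.91753606 240.51490455]
```

Emit:
step_arm([
  [0.001, -0.01, 0],
  [0.002, -0.019, 0],
  [0.004, -0.028, 0],
  [0.006, -0.0375, 0],
  [0.008, -0.047, 0],
  [0.0107, -0.056, 0],
  [0.0107, -0.056, 0],
  [0.0107, -0.056, 0],
  [0.0107, -0.056, 0],
], turn=[0.002, 0.004, 0.006, 0.008, 0.01, 0.013, 0.013, 0.013, 0.013])

```text
time_s: 16.15
ee_pos: [441.8, 277.8, 76.9]
ee_rot: [179.5, 0.3, -15.1]
force: [-6.5, -8.4, 8.8]
gripper_width: 21.3
gripper_force: 25.0
```

```bash
cat > ang.py <<'E'
from h import *
s=env.state(); print(s['ee_pos'],s['ee_rot'],s['force'],s['qpos'])
p=s['ee_pos'][:2]; a=np.array([437.3,214.4])
print('chord',np.degrees(2*np.arcsin(np.linalg.norm(p-a)/160)))
for P in([512.9,240.5],[513.5,238.5],[514,237.3]):
    u,v=a-P,p-P; print(np.degrees(np.arctan2(u[1],u[0])-np.arctan2(v[1],v[0]))%360,np.linalg.norm(v))
c,K,d,E=grab('top'); c2,K2,d2,E2=grab('scene')
cv2.imwrite('pics/f.png',np.hstack([cv2.resize(x,(400,400),interpolation=cv2.INTER_CUBIC) for x in(c[165:265,255:355],c2[190:290,260:360])]))
E
python3 ang.py
```

```text
[441.77867993 277.797599    76.94542895] [179.47836372   0.33139539 -15.05287455] [-6.53892934 -8.44729543  8.78183689] [ 30.97660204  22.02378579 107.9724407   -0.1600181   50.60938379
 136.13016976]
chord 46.80931497327461
46.72013847029109 80.30786424039488
46.27000376101813 81.78171579836513
45.90505139924721 82.8008127773234
```

View pics/f.png

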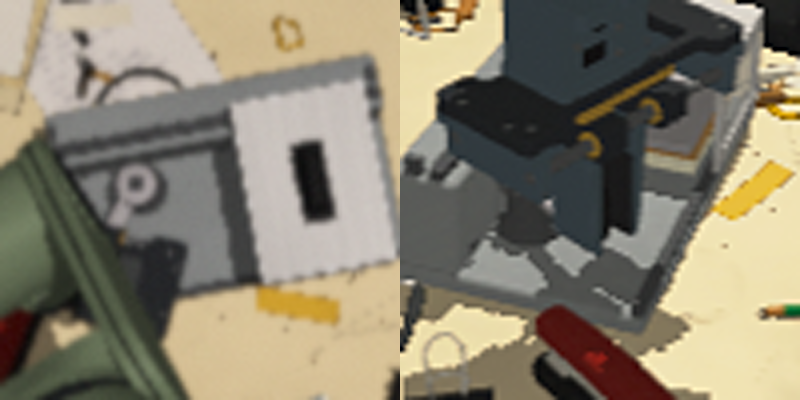

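The guard is over the pad with its fin at top-view crop pixel (313,180). The lever arm points from the hub at (135,183) towards the gripper at about (118,225). The TCP puts the angle at 46–47° and the force suggests 1–2° past the third click, so I'll hold and confirm it is still.

Emit:
step_arm([
  [0, 0, 0],
  [0, 0, 0],
  [0, 0, 0],
  [0, 0, 0],
  [0, 0, 0],
  [0, 0, 0],
  [0, 0, 0],
  [0, 0, 0],
], turn=[0, 0, 0, 0, 0, 0, 0, 0])

```text
time_s: 17.25
ee_pos: [441.8, 277.8, 76.9]
ee_rot: [179.5, 0.3, -15.1]
force: [-6.5, -8.9, 10.3]
gripper_width: 21.0
gripper_force: 25.0
```

Run:
```python
from h import *
c,K,d,E=grab('top')
old=cv2.imread('pics/top2.png')
hub=plane(full([(370,229)],(215,165),5),62,K,d,E)[0][:2]
for im in(old,c):
    g=im.max(2).astype(int); yy,xx=np.mgrid[205:240,275:305]; m=g[205:240,275:305]>142
    W=plane(np.c_[xx[m],yy[m]],60,K,d,E)[:,:2]-hub; r=np.linalg.norm(W,axis=1)
    q=W[(r>23)&(r<42)&(W[:,0]<0)]; print(len(q),np.degrees(np.arctan2(*q.mean(0)[::-1]))%360)
    print(g[212:222,280:294])
```

```text
19 196.67123325817144
[[120  92  68  74 111 146 149 122 108 110 130 158 162 136]
 [123 102  74  68  93 133 152 150 149 151 156 164 150 109]
 [123 100  72  64  71  99 131 152 161 162 161 155 125  83]
 [125 112  81  66  60  63  89 118 141 154 152 146 122  80]
 [126 119  97  83  70  60  61  71  98 139 154 160 149  98]
 [127 124 119 111  95  86  76  57  77 133 158 163 156 114]
 [125 124 124 125 121 117 108  76  72 117 152 162 160 141]
 [125 125 125 126 128 126 115  81  69 102 148 163 164 158]
 [127 125 126 126 127 126 118  92  72  93 146 161 164 160]
 [127 128 124 123 125 126 123 110  78  87 135 159 164 161]]
14 151.63094292226637
[[122  98  73  72 109 148 150 121 105 112 132 158 159 128]
 [123 103  75  70 101 145 156 152 151 153 158 162 146 104]
 [122 100  73  66  93 140 150 155 160 162 159 148 115  78]
 [124 112  80  74 111 147 147 144 144 140 131 104  72  60]
 [125 113  85  95 137 158 158 137 106  86  78  66  60  62]
 [117 105  91 122 152 163 159 135  88  61  60  66  71  82]
 [104  90 103 143 159 164 156 125 102  87  86  92  98 112]
 [ 83  86 121 151 161 161 150 126 120 115 119 119 122 127]
 [ 53  80 122 145 151 153 135 125 125 126 124 126 129 128]
 [ 36  52  82 107 118 125 124 124 124 127 126 126 126 127]]
```

The image gives a swing of 45.0°, the TCP 46.3° and the force about 46.5°. All three agree that the lever is at the third click, and it is steady.

```bash
python3 -c "
from workcell import env
print(env.job_done())"
```

```text
the job is handed in; nothing more can be done
None
```

I handed the job in with the guard slid to its stop over the pad and the gripper holding the lever still at the third click (about 46° from rest); I saw nothing else on the desk move.

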